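# Gather the bearing balls in the pocket of a lidded box, then open it

### The arm

A 7-joint arm with a two-finger parallel gripper is mounted at the origin on the work surface. World frame = base frame: x ahead of the robot, y to its left, z up, the work surface at z = 0. Lengths are in m, angles in rad, forces in N, time in s.
With the tool pointing down it reaches from about 0.4 to 0.9 m from the base axis. Payload 5.6 kg.
Tool frame: the origin (TCP) lies midway between the tips of the shut fingers; the grasp point (between the pads) lies 19 mm behind it; y points along the fingers, z is the direction in which the jaws open and shut, and the axes are right-handed (so a half turn about y gives the same grasp; the last joint's range is limited). The gripper opens to 92 mm and grips with 3 to 60 N. Pads are 20 mm wide; open, the fingers measure 128 mm over their backs; the gripper's body (75 mm by 189 mm) begins 69 mm behind the grasp point.
Start: joints at [1.196, 0.468, -0.012, 1.603, 0.006, 1.071, -0.056], TCP at [0.212, -0.615, 0.215] pointing down, gripper open.
Joint ranges: [-2.53, 2.53], [-0.31, 2.02], [-1.57, 1.55], [0.28, 2.44], [-1.29, 4.43], [0.15, 1.84], [-2.92, 2.92]. Speed limits (rad/s): [2.57, 2.57, 3.14, 3.14, 3.14, 3.14, 3.14].

### API

Orientations are given as a 3x3 rotation matrix whose columns are the frame's x, y, z axes.
In Python, from station import env, effector, solver, viewer, workorder, search_frame, tip_of gives the robot as it stands. Calls block until the motion is done:
- env.reach(position, orientation): joint-space move of the TCP to a pose.
- env.movel(position, frame=None, rate=0.15): straight line of the TCP; frame=None keeps the orientation; rate is the mean speed in m/s.
- env.goto_joints(angles): joint-space move.
- effector.release() and effector.grasp(squeeze=None): open the fingers fully, or close them until they stop; squeeze is the grip in N (None keeps the last).
- env.pause(seconds).
- solver.inverse_kinematics(position, orientation): joint angles nearest the present ones, or None.
- env.sense(): the state.
- viewer.read_camera(name): name is "scene" or "top" or "wrist"; returns (picture, depth): 400x640x3 uint8, red, green, blue; 400x640 float32, m along the optical axis (not along the pixel's ray), 0 where there is no reading.
- viewer.camera_info(name): a dict with "intrinsics" (3x3 intrinsics, pixels), "eye" and "rotation" of the camera in the world; the wrist camera has in their place "T_tool_cam" (4x4, takes a point from camera to tool coordinates, whose origin is the TCP and whose axes are the tool frame's). Camera axes: x right, y up, looking along -z (the intrinsics and any distortion apply to the point x, -y, -z); pixel columns grow to the right and rows downward; lengths in m; the calibration is good to about 2 mm. A picture is of the moment at which its call begins: read the wrist's pose just before it. camera_info takes no time and is no camera call.
A pose or a line that the arm cannot do raises env.PlanningError and nothing moves.
- workorder.finish_job(): hands the job in, once; it reports no verdict.
Trained networks look in the newest picture that a camera, given by its name, has taken for a name from the list of things; names that differ only in an ending like _2 or _b are one class to them, and where a whole thing is asked for, a point or a joint stands for the part that bears it (a point fixed in the world has none). Each returns a list of dicts, best first, with "score" (0 to 1); they miss things now and then, are a little off and sometimes report something else, mostly with a low value. They report only what shows in the picture. A call takes as long as a camera call. They do not tell look-alikes from the thing itself.
- search_frame(camera, name): "at" ([x, y, z] in m, in world coordinates, good to about 4 mm: the middle of the surface that is visible of it).
- tip_of(camera, name): "at" ([x, y, z] in m, in world coordinates, good to about 4 mm: a listed point, or the origin of a listed thing).
The state is a dict: "t": time; "joint_positions": joint angles; "joint_velocities": joint speeds; "tau": joint torques, N m; "ee_pos": TCP position; "tcp_rot": TCP orientation; "wrist_force": force on the tool from outside, world axes, zero at the start; "moment": the same for the moment, N m; "gripper_width": finger opening in m.
Only numpy, scipy, OpenCV 4.12 (cv2) and the standard library are available. Lean on these libraries where they do the work, as an engineer would, in place of code of your own. Each camera call takes 0.05 s, during which the arm holds its last target.

### The job

Pick up the long wooden box with the thumb tab, its loose clear lid staying on, and tilt it tab end down until both steel balls have rolled out of the back and dropped into the pocket at the tab end. Stand the box level on the bench again with its lid still on, and only then lift the lid off by its knob and lay it flat, knob up, on the bare bench clear of the box.

Things in the scene. Friction and masses are not known exactly. Their poses are not given: they have to be found in the camera images.
- dish: Dark wooden box 100 (x) x 50 (y) x 36 mm high, straight walls 4 mm, 0.26 kg; origin: centre of underside. A flat tab 16 x 26 mm, 6 thick, juts from the foot of its -x end, which faces the robot within 25 deg. Stands loose 120-200 mm left or right of y = 0, gripped across y below the lid. The like box across, square and tabless, is not wanted. A collar lies behind, over 80 mm from the origin.
- lid: Clear lid lying loose on the box, 60 g: plate 97 x 47 x 4 mm on a 4 mm deep plug with 1.5 mm play in the rim; round pale wooden knob in the middle, 16 mm across, 22 tall. Origin: centre of plug underside, 32 mm above the box's; z up. Plate top at 8, knob top at 30 mm above the origin. Bare bench for it: x 0.40-0.54 m, within 65 mm of y = 0.
- ball_a_center (a point): Centre of a loose 16 mm steel ball in the box, 17 g. The floor slopes 5 deg down from the pocket to the back (+x) end, where the balls lie. Tilting the tab end down 25-35 deg for 1 s rolls them into the pocket: full width, box x -46 to -27 mm, 7 mm deep, where they stay once the box is level (centre at x about -36, z 12 mm).
- ball_b_center (a point): Centre of the second 16 mm steel ball, the same, lying beside the first across the box.
Mind the look-alikes: they are no part of the job. What is shaped like the dish but purple is not meant.

How it is judged:
By the outcome, as a careful person would: the job done as asked, in the order asked, and still so for the second after the job is handed in, with the robot touching nothing.
It also fails if it takes over 51 s, if anything falls off the work surface, if the arm or the gripper's body presses on something with over 40 N, if the wrist force passes 120 N, or if a joint passes its speed limit or range.

## Working session

There is one attempt and no reset: what is moved stays moved. The work goes in short steps, each a Python script; the robot and the scene stay as the last script left them, time stands still between calls to the robot, and variables do not carry over. Pictures are saved under pics/ and viewed, and the job is handed in when it is done.

```bash
ls; mkdir -p pics
python3 - <<'E'
from station import env, effector, solver, viewer, workorder, search_frame, tip_of
import cv2,numpy as np
s=env.sense(); print(s['t'],s['ee_pos'],s['tcp_rot'],s['gripper_width'],s['wrist_force'])
for c in ("scene","top"):
    p,d=viewer.read_camera(c); cv2.imwrite(f"pics/{c}0.png",p[:,:,::-1]); np.save(f"{c}0.npy",d)
    i=viewer.camera_info(c); print(c,i)
    for n in ("dish","lid","ball_a_center"):
        print(n,[(np.round(r['at'],3),round(r['score'],2)) for r in tip_of(c,n)])
print(viewer.camera_info("wrist"))
print(env.sense()['t'])
E
```

```text
pics
0.0 [ 0.21147295 -0.61403443  0.21364233] [[-9.45476994e-01 -7.10861237e-04  3.25688116e-01]
 [-3.25688855e-01  1.59136057e-03 -9.45475667e-01]
 [ 1.53814776e-04 -9.99998481e-01 -1.73611439e-03]] 0.09188483923929201 [-0.62194113  0.18696087  0.20233832]
scene {'intrinsics': array([[407.53577584,   0.        , 317.68449026],
       [  0.        , 407.53577584, 196.55102135],
       [  0.        ,   0.        ,   1.        ]]), 'eye': array([ 0.84564401, -0.58766843,  0.5183209 ]), 'rotation': array([[ 0.85711944, -0.2756532 ,  0.43515697],
       [ 0.5148276 ,  0.48675787, -0.70570483],
       [-0.01728628,  0.82890415,  0.55912351]])}
dish [(array([ 0.342, -0.108, -0.002]), 0.6)]
lid [(array([0.474, 0.127, 0.033]), 0.96)]
ball_a_center []
top {'intrinsics': array([[422.50438433,   0.        , 326.02282592],
       [  0.        , 422.50438433, 197.35486886],
       [  0.        ,   0.        ,   1.        ]]), 'eye': array([ 0.34998239, -0.0195139 ,  0.71591515]), 'rotation': array([[ 0.00587582,  0.98459822, -0.17473355],
       [-0.99992747,  0.00394802, -0.01137832],
       [-0.01051323,  0.17478774,  0.98455001]])}
dish [(array([0.477, 0.126, 0.   ]), 0.92), (array([ 0.339, -0.112,  0.002]), 0.72)]
lid [(array([0.477, 0.124, 0.035]), 0.61)]
ball_a_center []
{'intrinsics': array([[309.31711702,   0.        , 321.63813973],
       [  0.        , 309.31711702, 200.89101171],
       [  0.        ,   0.        ,   1.        ]]), 'T_tool_cam': array([[ 8.24221142e-05, -9.61151160e-01, -2.76022537e-01,
        -7.80273658e-02],
       [-3.44858234e-04,  2.76022494e-01, -9.61151114e-01,
        -1.71299190e-01],
       [ 9.99999937e-01,  1.74408751e-04, -3.08710534e-04,
        -9.14790905e-05],
       [ 0.00000000e+00,  0.00000000e+00,  0.00000000e+00,
         1.00000000e+00]])}
0.4
```

View pics/scene0.png

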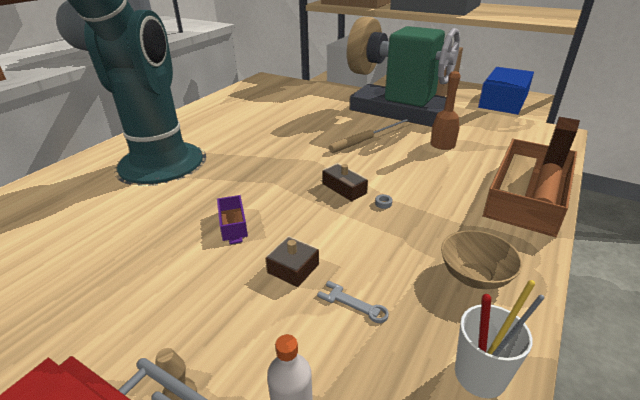

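View pics/top0.png

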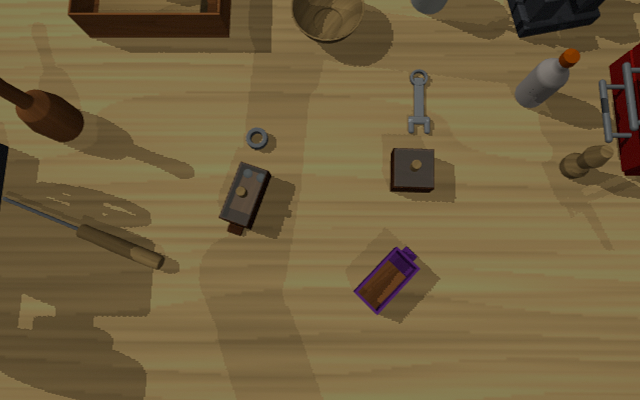

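Run:
```python
import cv2
p=cv2.imread("pics/top0.png"); cv2.imwrite("pics/top0c.png",cv2.resize(p[40:240,120:320],None,fx=3,fy=3,interpolation=cv2.INTER_CUBIC))
```

```text
(no output)
```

View pics/top0c.png

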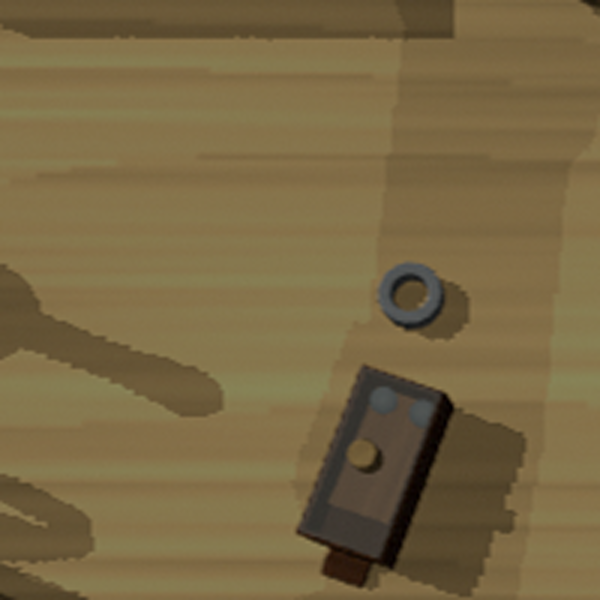

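Three things could be taken for the dish in the top view: the long box with a tab at (245,195), the square tabless box at (412,170), and the purple tabbed box at (387,280). The close crop shows two balls at the back, the knob lid, and the tab toward the robot, so the box at (245,195) is the one. The collar behind it is at (257,138). Next I'll measure the box's pose.

```bash
cat > h.py <<'E'
from station import env, effector, solver, viewer, workorder, search_frame, tip_of
import cv2,numpy as np
def cloud(c,d,T=None):
    i=viewer.camera_info(c);K=i['intrinsics']
    v,u=np.mgrid[0:400,0:640]
    P=np.stack([(u-K[0,2])/K[0,0]*d,-(v-K[1,2])/K[1,1]*d,-d],-1)
    if T is None: return P@i['rotation'].T+i['eye']
    return P@T[:3,:3].T+T[:3,3]
def wristT():
    s=env.sense();T=np.eye(4);T[:3,:3]=s['tcp_rot'];T[:3,3]=s['ee_pos']
    return T@viewer.camera_info('wrist')['T_tool_cam']
def rot(yaw,tilt=0,sgn=-1):  # tilt>0: box -x end down
    c,s=np.cos(yaw),np.sin(yaw)
    B=np.array([[c,-s,0],[s,c,0],[0,0,1]])
    a=-tilt;B=B@np.array([[np.cos(a),0,np.sin(a)],[0,1,0],[-np.sin(a),0,np.cos(a)]])
    z=sgn*B[:,1];y=-B[:,2];return np.stack([np.cross(y,z),y,z],1)
E
python3 - <<'E'
from h import *
for c in ("top","scene"):
    d=np.load(c+"0.npy");P=cloud(c,d)
    m=(d>0)&(abs(P[...,0]-.477)<.09)&(abs(P[...,1]-.126)<.06)
    for lo,hi in((.012,.07),(.03,.046),(.05,.07),(-.01,.005)):
        q=P[m&(P[...,2]>lo)&(P[...,2]<hi)]
        r=cv2.minAreaRect((q[:,:2]*1000).astype(np.float32))
        print(c,lo,len(q),np.median(q,0).round(4),r, q[:,2].max() if len(q) else 0)
E
```

```text
top 0.012 2046 [0.4733 0.1194 0.0397] ((496.0584716796875, 116.6710205078125), (51.485008239746094, 142.0140838623047), 71.70238494873047) 0.06423678874558958
top 0.03 1767 [0.4721 0.1211 0.0398] ((476.2135009765625, 123.21836853027344), (50.901084899902344, 99.89524841308594), 71.33284759521484) 0.045453840072015694
top 0.05 90 [0.4755 0.1222 0.0616] ((475.828125, 122.9667739868164), (15.04581356048584, 14.632928848266602), 73.6295394897461) 0.06423678874558958
top -0.01 4914 [ 0.47    0.1205 -0.    ] ((477.25018310546875, 125.99915313720703), (179.3175811767578, 119.96464538574219), 0.027859149500727654) 0.004997353108827429
scene 0.012 996 [0.4869 0.111  0.0397] ((496.723388671875, 117.4156494140625), (53.13219451904297, 137.7896270751953), 71.5838394165039) 0.06581508941228154
scene 0.03 631 [0.4887 0.1137 0.0413] ((479.39129638671875, 122.3031234741211), (52.624210357666016, 100.85305786132812), 72.91889953613281) 0.04527877263641478
scene 0.05 53 [0.4801 0.1192 0.0607] ((479.44512939453125, 121.68209838867188), (13.714458465576172, 16.187837600708008), 28.50705337524414) 0.06581508941228154
scene -0.01 1228 [0.5021 0.0974 0.0019] ((477.021240234375, 125.90809631347656), (179.67649841308594, 119.63806915283203), 0.07590610533952713) 0.004961985513013634
```

Run:
```python
from h import *
yaw=np.radians(-18.6);c=np.array([.4765,.123,0])
for sgn in(-1,1):
  for z,t in((.16,0),(.005,0),(.1,0),(.15,32)):
    R=rot(yaw,np.radians(t),sgn); g=c+[0,0,z+.019]; p=g+R[:,1]*.019
    q=solver.inverse_kinematics(p,R); print(sgn,z,t,None if q is None else np.round(q,2))
R=rot(yaw); env.reach(c+[0,0,.17],R); s=env.sense();print(s['t'],s['ee_pos'])
T=wristT();p,d=viewer.read_camera('wrist');cv2.imwrite("pics/w1.png",p[:,:,::-1])
P=cloud('wrist',d,T)
m=(d>0)&(abs(P[...,0]-.477)<.075)&(abs(P[...,1]-.126)<.06)
for lo,hi in((.03,.046),(.05,.07)):
    q=P[m&(P[...,2]>lo)&(P[...,2]<hi)]
    print(len(q),q.mean(0),cv2.minAreaRect((q[:,:2]*1000).astype(np.float32)))
print([(np.round(r['at'],3),round(r['score'],2)) for r in tip_of('wrist','ball_a_center')])
```

```text
-1 0.16 0 [ 0.25  0.36 -0.68  2.    0.3   0.88 -2.48]
-1 0.005 0 [-0.06  0.57 -0.32  2.09  0.35  0.53 -2.53]
-1 0.1 0 [ 0.15  0.44 -0.57  2.05  0.34  0.75 -2.52]
-1 0.15 32 [ 0.52  0.55 -1.3   2.3   1.43  0.99  2.67]
1 0.16 0 [ 0.61  0.6  -1.2   1.98  0.66  1.03  0.34]
1 0.005 0 [ 0.09  0.61 -0.5   2.08  0.53  0.58  0.45]
1 0.1 0 [ 0.53  0.67 -1.1   2.03  0.76  0.93  0.27]
1 0.15 32 [ 0.03  0.25 -0.67  2.32  1.22  0.64 -0.38]
3.1667 [0.47681134 0.1223324  0.1699774 ]
4521 [0.48275656 0.12258944 0.04073033] ((479.4013977050781, 123.72970581054688), (50.045433044433594, 99.90242767333984), 71.35623931884766)
250 [0.48058407 0.12333019 0.06177568] ((479.6640930175781, 123.56991577148438), (14.955693244934082, 15.118572235107422), 28.098501205444336)
[]
```

View pics/w1.png

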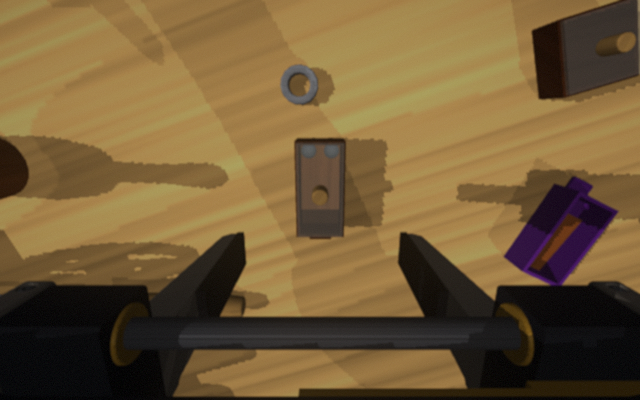

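The wrist view shows the box centred between the open fingers at (320,190), with the balls at the back (308,150) and (333,150) and the collar clear at (299,84). I'll turn the last joint half a turn so it has range for the tilt, then go down, grip and lift.

Run:
```python
from h import *
yaw=np.radians(-18.6);c=np.array([.478,.1233,0])
q=np.array(env.sense()['joint_positions']);q[6]+=np.pi;env.goto_joints(q)
s=env.sense();print(s['t'],np.round(s['joint_positions'],2))
R=rot(yaw,0,1)
env.movel(c+[0,0,.09],R,rate=.2)
env.movel(c+[0,0,.005],R,rate=.1)
s=env.sense();print(s['t'],np.round(s['joint_positions'],2),s['ee_pos'],s['wrist_force'])
effector.grasp(25)
s=env.sense();print(s['t'],s['gripper_width'],s['wrist_force'])
T=wristT();p,d=viewer.read_camera('wrist');cv2.imwrite("pics/w2.png",p[:,:,::-1])
for z,t in((.05,0),(.11,32)):
    Rt=rot(yaw,np.radians(t),1);g=c+[0,0,z+.019]; 
    qq=solver.inverse_kinematics(g+Rt[:,1]*.019,Rt);print(None if qq is None else np.round(qq,2))
```

```text
5.9167 [ 0.27  0.35 -0.7   1.99  0.29  0.9   0.67]
7.4667 [ 0.1   0.61 -0.51  2.08  0.54  0.58  0.45] [0.47844616 0.12348852 0.00546389] [ 0.12741122  0.11167095 -0.43543845]
8.175 0.04963004315706652 [-0.66935024  0.71321855  0.68620585]
[ 0.15  0.54 -0.58  2.06  0.47  0.67  0.51]
[-0.72  0.27  0.15  2.38  1.26  0.41 -0.5 ]
```

View pics/w2.png

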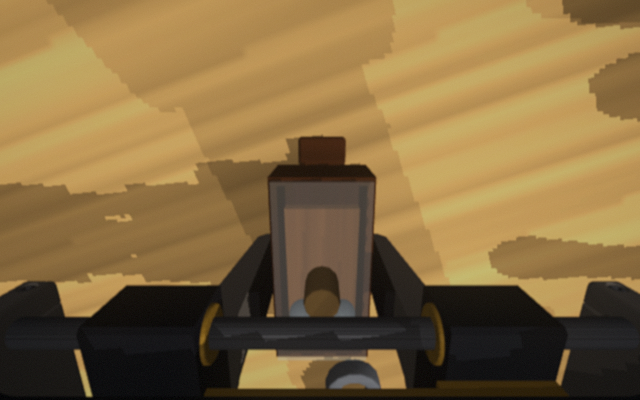

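The box is gripped square (width 49.6 mm), the tab is visible at (322,150), and the lid is on. I'll lift slightly and pick a tilt pose with good joint margin.

Run:
```python
from h import *
yaw=np.radians(-18.6);c=np.array([.478,.1233,0])
env.movel(c+[0,0,.04],rate=.08)
s=env.sense();print(s['t'],s['gripper_width'],s['wrist_force'],s['moment'])
for dx in(0,.04,.08):
  for z in(.08,.12,.16):
    Rt=rot(yaw,np.radians(31),1);g=c+[dx,0,z+.019]; 
    qq=solver.inverse_kinematics(g+Rt[:,1]*.019,Rt);print(dx,z,None if qq is None else np.round(qq,2))
p,d=viewer.read_camera('scene');cv2.imwrite("pics/s2.png",cv2.resize(p[120:280,220:460,::-1],None,fx=3,fy=3))
```

```text
8.8083 0.04970889339243793 [ 0.51909342  0.59394126 -3.76359853] [ 0.01642978 -0.08815324  0.02738817]
0 0.08 [-0.8   0.35  0.25  2.39  1.39  0.34 -0.65]
0 0.12 [-0.49  0.25 -0.1   2.35  1.2   0.48 -0.42]
0 0.16 [-0.25  0.18 -0.36  2.31  1.05  0.56 -0.23]
0.04 0.08 [-0.71  0.39  0.21  2.31  1.33  0.33 -0.54]
0.04 0.12 [-0.42  0.3  -0.12  2.28  1.19  0.47 -0.34]
0.04 0.16 [-0.24  0.23 -0.32  2.24  1.05  0.55 -0.17]
0.08 0.08 [-0.56  0.42  0.09  2.22  1.29  0.36 -0.44]
0.08 0.12 [-0.36  0.35 -0.14  2.19  1.16  0.47 -0.26]
0.08 0.16 [-0.22  0.29 -0.29  2.16  1.04  0.55 -0.11]
```

View pics/s2.png

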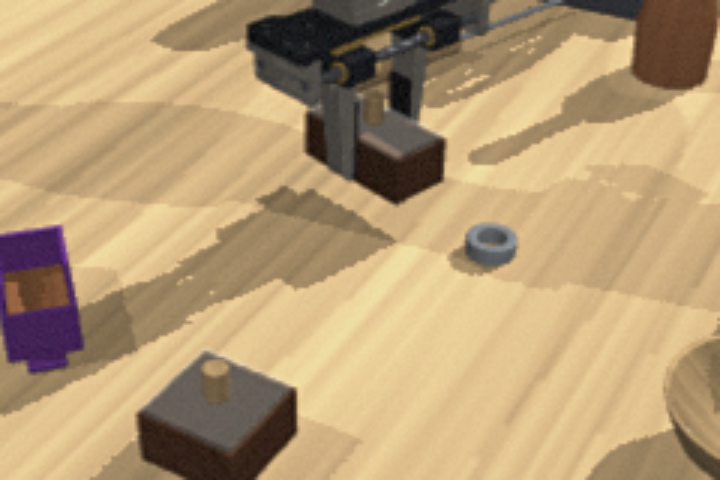

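Lid on and the box level in the air. Tilting now.

Run:
```python
from h import *
yaw=np.radians(-18.6);c=np.array([.478,.1233,0])
R=rot(yaw,np.radians(31),1);g=c+[.06,0,.16+.019]
env.movel(g+R[:,1]*.019,R,rate=.07)
s=env.sense();print(s['t'],s['gripper_width'],np.round(s['joint_positions'],2),np.degrees(np.arccos(-s['tcp_rot'][2,1])))
env.pause(1.5)
s=env.sense();print(s['t'],s['gripper_width'],s['wrist_force'],s['moment'])
p,d=viewer.read_camera('scene');cv2.imwrite("pics/s3.png",cv2.resize(p[80:240,220:460,::-1],None,fx=3,fy=3))
p,d=viewer.read_camera('wrist');cv2.imwrite("pics/w3.png",p[:,:,::-1])
p,d=viewer.read_camera('top');cv2.imwrite("pics/t3.png",cv2.resize(p[40:240,120:320,::-1],None,fx=3,fy=3))
```

```text
11.025 0.050140177130202926 [-0.22  0.26 -0.32  2.2   1.05  0.55 -0.15] 30.977726844567
12.525 0.05001528549340888 [ 0.33822561  0.48815053 -3.50454004] [0.36034722 0.80605852 0.02623871]
```

View pics/s3.png

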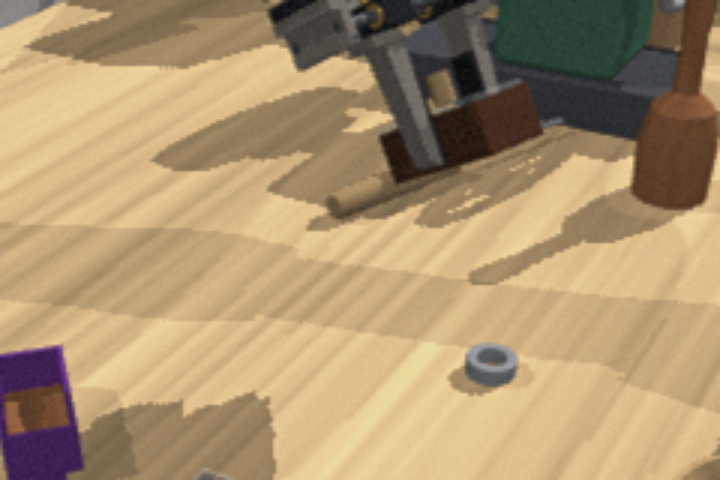

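View pics/w3.png

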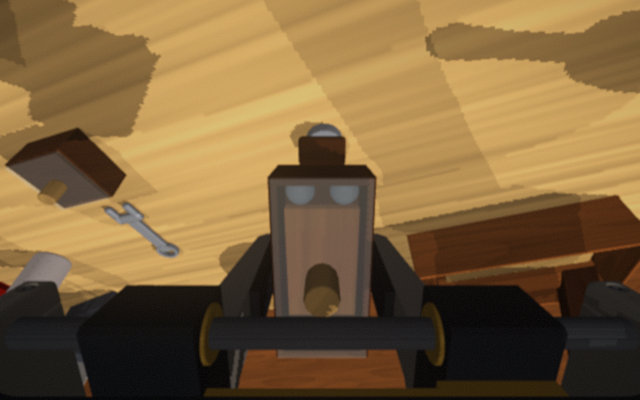

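The balls show in the pocket at the tab end, wrist (300,193) and (344,193), with the lid on. The grey spot past the tab is the collar on the bench. Returning along the same path and setting the box down.

Run:
```python
from h import *
yaw=np.radians(-18.6);c=np.array([.478,.1233,0]);R=rot(yaw,0,1)
env.movel(c+[0,0,.06],R,rate=.07)
s=env.sense();print(s['t'],s['ee_pos'],s['wrist_force'],np.degrees(np.arccos(-s['tcp_rot'][2,1])))
p,d=viewer.read_camera('wrist');cv2.imwrite("pics/w4.png",p[:,:,::-1])
env.movel(c+[0,0,.012],R,rate=.08)
env.movel(c+[0,0,.0055],R,rate=.03)
s=env.sense();print(s['t'],s['ee_pos'],s['wrist_force'],s['moment'])
```

```text
14.5917 [0.47809462 0.12353773 0.0602888 ] [ 0.0999263  -0.67584518 -3.06790483] 0.04271943468938361
15.7583 [0.47795854 0.1232086  0.00545755] [-1.03462643  0.05599268 -3.69391692] [ 0.04862749 -0.16713615  0.02805143]
```

View pics/w4.png

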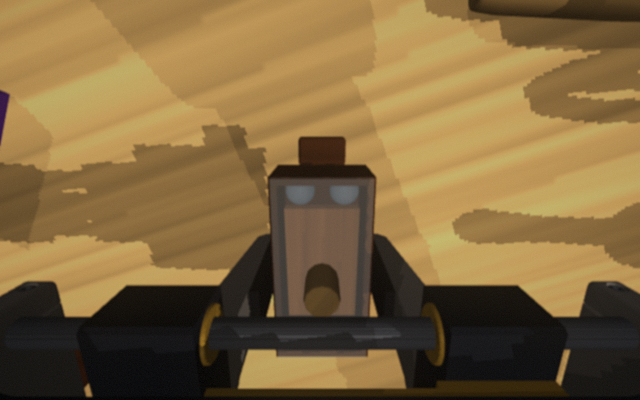

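Level again with both balls still in the pocket. Contact isn't felt yet, so I'll creep down.

Run:
```python
from h import *
yaw=np.radians(-18.6);c=np.array([.478,.1233,0]);R=rot(yaw,0,1)
for z in(.0048,.0042,.0036,.003,.0024,.0018,.0012):
    env.movel(c+[0,0,z],R,rate=.02); s=env.sense();f=s['wrist_force'];print(s['t'],z,s['ee_pos'][2],f.round(2))
    if f[2]>-1.5: break
```

```text
16.0083 0.0048 0.0050705213679051 [-0.05 -0.16 -1.43]
```

Run:
```python
from h import *
yaw=np.radians(-18.6);c=np.array([.478,.1233,0]);R=rot(yaw,0,1)
env.movel(c+[0,0,.0043],R,rate=.02); print(env.sense()['wrist_force'])
effector.release()
env.movel(c+[0,0,.13],R,rate=.15)
s=env.sense();print(s['t'],s['ee_pos'],s['wrist_force'])
T=wristT();p,d=viewer.read_camera('wrist');cv2.imwrite("pics/w5.png",p[:,:,::-1])
def an(P,d):
    m=(d>0)&(abs(P[...,0]-.478)<.075)&(abs(P[...,1]-.123)<.06)
    for lo,hi in((.03,.046),(.052,.07)):
        q=P[m&(P[...,2]>lo)&(P[...,2]<hi)]
        print(len(q),np.median(q,0).round(4),cv2.minAreaRect((q[:,:2]*1000).astype(np.float32)),q[:,2].max())
an(cloud('wrist',d,T),d)
p,d=viewer.read_camera('scene');cv2.imwrite("pics/s5.png",cv2.resize(p[120:280,220:460,::-1],None,fx=3,fy=3));an(cloud('scene',d),d)
```

```text
[-2.94590615 -1.17109987  6.48758092]
18.0083 [0.47743836 0.12298695 0.12931819] [-0.24966276  0.61290209 -0.5856247 ]
5763 [0.4705 0.125  0.0411] ((478.3775329589844, 123.19683837890625), (50.09082794189453, 100.10873413085938), 71.40630340576172) 0.04592847700273661
330 [0.4753 0.1242 0.0627] ((476.6254577636719, 123.87698364257812), (15.131391525268555, 14.90048599243164), 26.508914947509766) 0.06486339892911039
640 [0.4882 0.1135 0.0413] ((478.7744140625, 122.33523559570312), (53.006107330322266, 101.9906234741211), 71.75752258300781) 0.04527620994778764
45 [0.4793 0.1188 0.0616] ((478.0062561035156, 121.89391326904297), (11.44331169128418, 15.064114570617676), 28.266279220581055) 0.0652541302646546
```

View pics/w5.png

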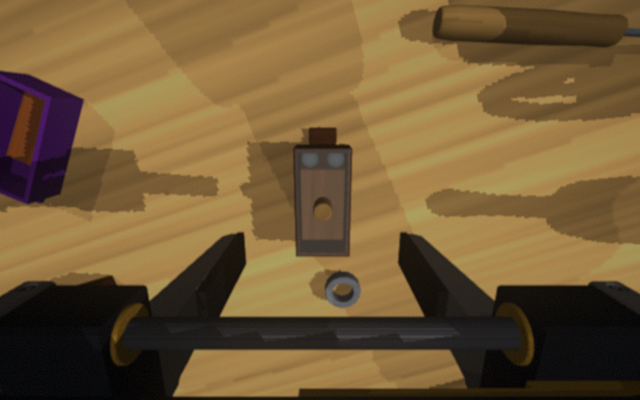

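View pics/s5.png

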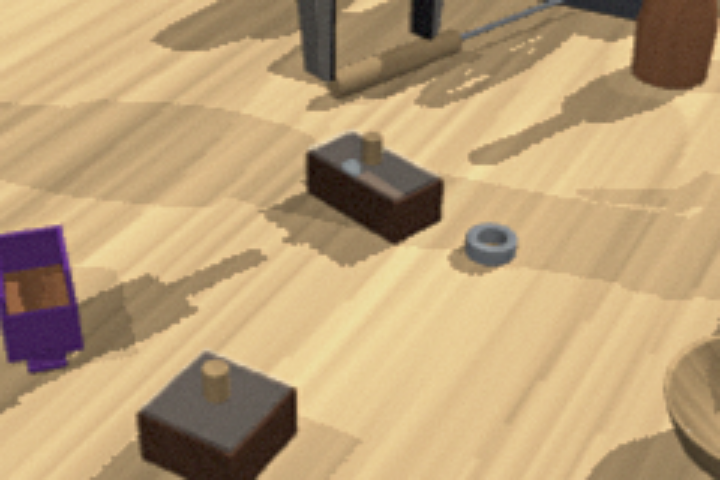

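The box stands level with the lid flush (plate about 41 mm, knob top about 62 mm), and both balls are in the pocket at wrist (310,159) and (336,159). Now I'll grip the knob and lift.

Run:
```python
from h import *
yaw=np.radians(-18.6);k=np.array([.4770,.1233,0]);R=rot(yaw,0,1)
env.movel(k+[0,0,.075],R,rate=.15)
env.movel(k+[0,0,.0425],R,rate=.06)
s=env.sense();print(s['t'],s['ee_pos'],s['wrist_force'])
effector.grasp(15)
s=env.sense();print(s['t'],s['gripper_width'],s['wrist_force'])
env.movel(k+[0,0,.06],R,rate=.03)
env.movel(k+[0,0,.11],R,rate=.1)
s=env.sense();print(s['t'],s['gripper_width'],s['wrist_force'])
p,d=viewer.read_camera('wrist');cv2.imwrite("pics/w6.png",p[:,:,::-1])
p,d=viewer.read_camera('scene');cv2.imwrite("pics/s6.png",cv2.resize(p[80:280,220:460,::-1],None,fx=3,fy=3))
for z in(.11,.01):
    q=solver.inverse_kinematics(np.array([.47,-.005,z]),R);print(None if q is None else np.round(q,2))
```

```text
19.3167 [0.47696662 0.12346053 0.04239822] [0.76380817 0.48785517 0.64265077]
20.4583 0.015329271450224455 [ 0.77726742 -0.77120995  0.53226968]
21.8417 0.015475246054611773 [0.06231231 0.6209923  0.19428803]
[ 0.45  0.39 -0.6   2.09  0.32  0.75  0.89]
[ 0.33  0.57 -0.47  2.13  0.49  0.54  0.74]
```

View pics/w6.png

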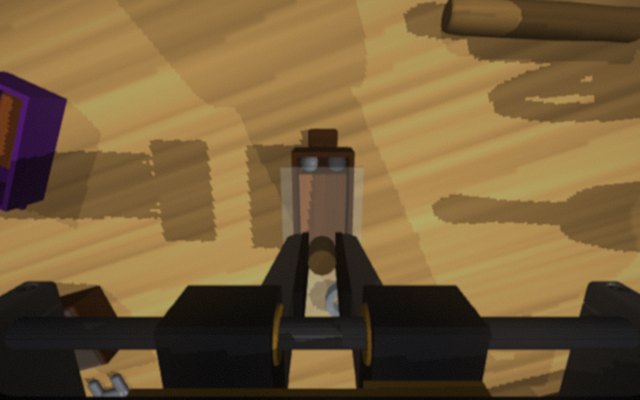

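View pics/s6.png

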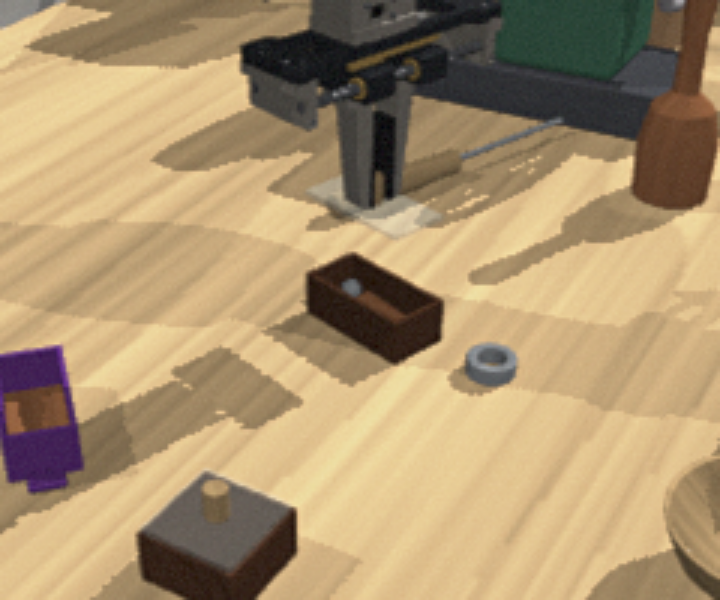

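The lid is off and level in the grip, the box stays put and the ball is visible in the pocket. I'll carry the lid to (0.47, -0.005).

Run:
```python
from h import *
yaw=np.radians(-18.6);b=np.array([.47,-.005,0]);R=rot(yaw,0,1)
env.movel(b+[0,0,.11],R,rate=.12)
env.movel(b+[0,0,.02],R,rate=.1)
env.movel(b+[0,0,.0125],R,rate=.03)
for z in np.arange(.0118,.0080,-.0006):
    env.movel(b+[0,0,z],R,rate=.02); s=env.sense();f=s['wrist_force'];print(round(s['t'],2),round(z,4),s['ee_pos'][2].round(4),f.round(2))
    if f[2]>1.6: break
```

```text
24.86 0.0118 0.0118 [ 0.46 -0.22 -0.99]
25.11 0.0112 0.0112 [-0.22 -0.18 -0.55]
25.36 0.0106 0.0106 [-0.17  0.06 -0.11]
25.61 0.01 0.0104 [-1.43  0.66  4.52]
```

Run:
```python
from h import *
yaw=np.radians(-18.6);b=np.array([.47,-.005,0]);R=rot(yaw,0,1)
effector.release()
env.movel(b+[0,0,.15],R,rate=.12)
s=env.sense();print(s['t'],s['gripper_width'],s['wrist_force'])
T=wristT();p,d=viewer.read_camera('wrist');cv2.imwrite("pics/w7.png",p[:,:,::-1]);P=cloud('wrist',d,T)
m=(d>0)&(abs(P[...,0]-.47)<.07)&(abs(P[...,1]+.005)<.06)
for lo,hi in((.0045,.014),(.02,.04)):
    q=P[m&(P[...,2]>lo)&(P[...,2]<hi)]
    if len(q): print(len(q),np.median(q,0).round(4),cv2.minAreaRect((q[:,:2]*1000).astype(np.float32)),q[:,2].max())
print('lid',[(np.round(r['at'],3),round(r['score'],2)) for r in tip_of('wrist','lid')])
for c in('top','scene'):
    p,d=viewer.read_camera(c);cv2.imwrite(f"pics/{c}7.png",p[:,:,::-1])
    for n in('lid','ball_a_center','dish'):print(c,n,[(np.round(r['at'],3),round(r['score'],2)) for r in tip_of(c,n)])
print(env.sense()['t'])
```

```text
28.1083 0.09179060811489723 [ 0.19680903 -0.08295219 -0.65043551]
3866 [ 0.4647 -0.0041  0.0091] ((470.286865234375, -5.274677276611328), (46.97914505004883, 97.03773498535156), 71.2322006225586) 0.013746559672402237
225 [ 0.4684 -0.0046  0.0307] ((469.4012756347656, -4.953037261962891), (15.134580612182617, 14.821717262268066), 48.875022888183594) 0.03316023624878073
lid [(array([ 0.471, -0.008, -0.001]), 0.93)]
top lid [(array([0.478, 0.126, 0.001]), 0.59)]
top ball_a_center [(array([0.445, 0.145, 0.007]), 0.64)]
top dish [(array([ 0.478,  0.124, -0.001]), 0.71)]
scene lid [(array([ 0.467, -0.005,  0.001]), 0.96)]
scene ball_a_center [(array([0.446, 0.145, 0.012]), 0.36)]
scene dish [(array([ 0.343, -0.108,  0.002]), 0.95), (array([0.478, 0.124, 0.004]), 0.77)]
28.6083
```

View pics/w7.png

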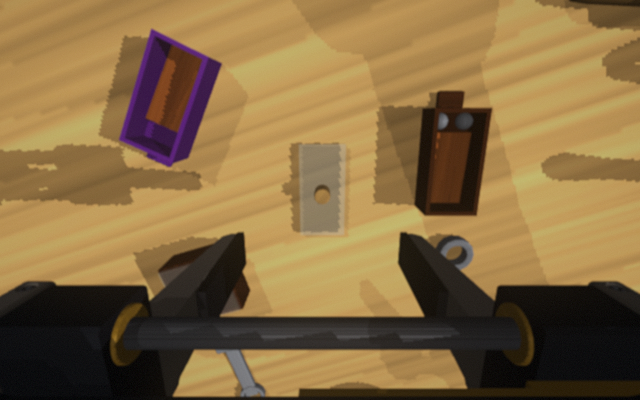

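View pics/scene7.png

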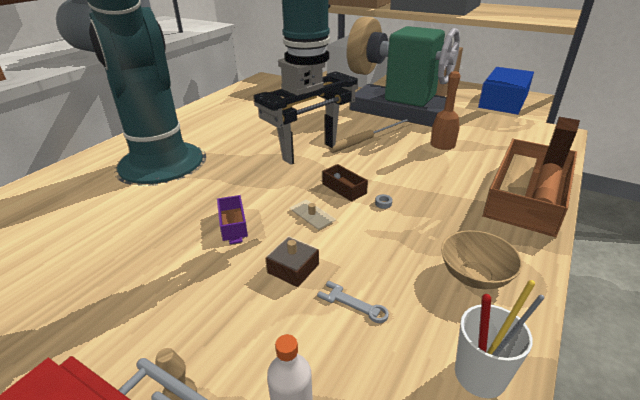

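The lid lies flat, knob up, at wrist (321,190). Both balls are in the pocket at (441,121) and (464,121), and nothing touches the robot. Handing in.

Run:
```python
from h import *
print(workorder.finish_job())
```

```text
the job is handed in; nothing more can be done
None
```

The job is done and handed in at about 28.6 s on the robot's clock, with no verdict reported.

**What I did:** I gripped the tabbed box below its lid, lifted it, and tilted it tab end down 31° for 1.5 s. I set it back level at its old spot with the lid on. Only then did I lift the lid off by its knob and lay it on the bench at (0.470, -0.005).

**Last checks:**
- **Balls:** the wrist picture shows both in the pocket at the tab end. The networks put a ball at about (0.445, 0.145), z 7–12 mm, against the 12 mm expected in the pocket.
- **Lid:** it lies flat with the plate top at about 9 mm and the knob up, about 31 mm high. It is clear of the box.
- **Box:** it stands at (0.478, 0.124), and the gripper is open well above everything.

**One disagreement:** in the top picture the lid network reported the lid at the box (score 0.59). The wrist view, the scene view and the depth readings all show it on the bench (network scores 0.93 and 0.96), so I took the top report as false.

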